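Free the hanging track lamp and bring it to rest over the coin dish

TASK

Pull the red hold-back knob up as far as it goes (it stays up) so that the little counterweighted lamp swings free, then take the trolley by its orange handle, slide it until the lamp hangs over the middle of the coin dish, and work the swing out of it with the trolley. The lamp must hang practically still over the dish for five seconds; then, or during that time, let go of the handle and leave it hanging there. Only ever handle the knob and the handle: do not touch the lamp or its counterweight, do not let it swing wildly, and leave the dish, the green tumbler and the perfume jar where they stand.

Things in the scene. Friction and masses are not known exactly. Their poses are not given: they have to be found in the camera images.
- track: Fixed steel stand of a table-top track lamp, origin on the credenza top; yaw within 0.15 rad. Its 18 mm rail runs along the stand's y from -270 to +290 mm at x 0, z 290, on two posts behind it (x +100, y -250 and +270). Trolley, lamp and latch belong to it; x, y, z in the other entries are mm in this stand's frame.
- trolley (a joint): Black trolley along the rail, m: 0 = parked at the -y end stop (trolley centre at y -190 mm), growing towards the stand's +y, other stop at 0.40. Mass 0.3 kg plus the lamp's 0.65 kg (nominal). Rubbing friction about 1.5 N and damping 4 N s/m: it stays where it is left.
- handle (a point): Grip point in the trolley's orange upright handle, a block 30 mm (x) by 22 mm (y) by 65 mm tall, 140 mm in front (-x) of the rail, same y as trolley and pivot. This point: z 325, 20 mm below the block's top. Grip from above across the 22 mm, fingers closing along the stand's y. The lamp swings 105 mm behind it (+x).
- lamp (a joint): Swing angle of the lamp about its pivot, rad: 0 = plumb, positive = shade towards the stand's +y; held at about -0.32 by the latch at the start; free range +-0.9. A stiff bar with the shade below and a brass counterweight above the pivot, so it swings slowly: natural frequency w about 2.5 rad/s (2.2 to 2.8), period 2.5 s, losing only about 1 % a second.
- pivot (a point): The lamp's pivot, on the trolley's pin 35 mm in front (-x) of the rail at z 290; the lamp swings in the stand's y-z plane through it. Small swings obey angle'' = -w*w*(angle + a/9.81), with w of joint lamp and a the trolley's acceleration along the stand's +y, m/s^2.
- shade (a point): Centre of the underside of the yellow cone-shaped lamp shade (100 mm wide, 60 mm tall), 205 mm below the pivot along the lamp's bar, hence at z = 85 mm when plumb.
- latch (a joint): Lift of the hold-back latch, m: 0 = down, holding the lamp aside; 0.035 = top stop. It is free of the lamp from about 0.016; pull it to the top. It moves straight up only, needs about 4 N, and stays at the height where it is left.
- knob (a point): Centre of the red latch knob, an upright cylinder 32 mm wide and 48 mm tall, at x -135, y -360, z 248 when down (top at 272). Its thin steel arm, at z 212 when down, runs from under the knob 100 mm along +x, then 90 mm along +y to the lamp. Grip it from above and pull straight up.
- dish: Shallow round aluminium coin dish, 130 mm wide and 24 mm tall, origin at the centre of its underside; it stands loose on the credenza in the lamp's swing plane (x = -35 mm of the stand), at y = -70 to +110 mm of the stand.
- tumbler: Green glass tumbler, 76 mm wide, 100 mm tall, loose; origin at the centre of its underside. A bystander on the left.
- perfume: Amber glass perfume jar with a brass cap, 56 mm wide, 110 mm tall, loose; origin at the centre of its underside. A bystander on the left, beyond the tumbler.
- counterweight: Brass counterweight disc (52 mm wide, 20 mm thick) fixed on top of the lamp's bar, its centre 120 mm above the pivot; origin of this body at the pivot, turning with the lamp.
Mind the look-alikes: they are no part of the job. Of the things that look like the dish, the middle-sized one is meant.

How it is judged:
On the way, in this order (a step that is already met when the one before it is completed fails the run):
1. the hold-back knob is pulled up and the lamp is free (value of joint latch above 0.02 m and value of joint lamp above 0 rad), for 0.1 s.
2. the lamp hangs over the dish, its swing damped, for five seconds (horizontal distance between shade and dish below 0.025 m and value of joint lamp between -0.08 and 0.08 rad and value of joint latch above 0.02 m), for 5 s.
At the end, for the whole second after the job is handed in: The latch is up (more than 20 mm), the trolley stands released, and the lamp hangs within 0.08 rad of plumb, turning at less than 0.2 rad/s, with the middle of its shade within 25 mm (seen from above) of the middle of the dish, having done so for five seconds (all of step 2 and velocity of joint lamp between -0.2 and 0.2 rad/s and velocity of joint trolley between -0.02 and 0.02 m/s); the robot touches nothing.
It fails at once if the robot touches the lamp or its counterweight (contact force between any of the arm, the fingers and lamp above 0.5 N).
It fails at once if the lamp swings wildly (beyond 0.6 rad) (value of joint lamp above 0.6 rad or value of joint lamp below -0.6 rad).
It fails at once if the coin dish is shifted (distance of dish from where it was at the start of the episode above 0.02 m).
It fails at once if the tumbler or the perfume jar is disturbed (distance of any of tumbler, perfume from where it was at the start of the episode above 0.03 m or angle between any of tumbler, perfume's own z axis and vertical above 0.3 rad).
It also fails if it takes over 64 s, if anything falls off the work surface, if the arm or the gripper's body presses on something with over 40 N, if the wrist force passes 120 N, or if a joint passes its speed limit or range.

ROBOT

A 6-joint arm with a two-finger parallel gripper is mounted at the origin on the work surface. World frame = base frame: x ahead of the robot, y to its left, z up, the work surface at z = 0. Lengths are in m, angles in rad, forces in N, time in s.
With the tool pointing down it reaches from about 0.375 to 0.9 m from the base axis. Payload 3.1 kg.
Tool frame: the origin (TCP) lies midway between the tips of the shut fingers; the grasp point (between the pads) lies 19 mm behind it; z points along the fingers, y is the line along which they close (so a half turn about z gives the same grasp; the last joint's range is limited). The gripper opens to 87 mm and grips with 3 to 60 N. Pads are 19 mm wide; open, the fingers measure 117 mm over their backs; the gripper's body (75 mm by 190 mm) begins 51 mm behind the grasp point.
Start: joints at [0.95, 0.527, 1.433, -0, 1.181, -0.178], TCP at [0.268, 0.565, 0.192] pointing down, gripper open.
Joint ranges: [-3.08, 3.08], [-0.75, 2.2], [0.22, 2.44], [-1.43, 4.57], [0, 2.65], [-2.85, 2.85]. Speed limits (rad/s): [2.79, 2.79, 3.14, 3.14, 3.14, 3.14].

INTERFACE

Orientations are given as a unit quaternion [x, y, z, w].
In Python, from rig import robot gives the robot as it stands.
- The arm moves only by the shell command python3 -m jog 'ROWS' [FORCE]. ROWS is a JSON object of lists of equal length, an entry for each row: "dp": the shift along the tool's x, y, z in mm, a list of three; "delta_rot": the turn, a rotation vector about the tool's x, y, z in rad, a list of three; "gripper": the opening, from -1 (shut) to 1 (fully open). A call has 1 to 12 rows; each row is the pose to reach, as a shift and turn from the pose commanded when the call began, along the tool's axes at that moment; what a row does not reach only later rows make up. A row lasts 1/10 s, in which the tool goes at most 50 mm and 8.59 degrees, less where a joint would pass 70% of its speed; a pose out of reach is approached as far as the arm can. A call with a gripper value outside its range is refused whole. The fingers move at their own pace and stop on an object; FORCE is the grip in N (left out, the last holds). Time passes only in rows, so rows that repeat a pose let the fingers close. It gives the time, the measured TCP pose, the force, the opening and the grip force at its end, in the units of the state.
- robot.get_obs(): the state, without advancing time (a new reading comes with each control period).
- robot.camera(name): name is "scene" or "top"; returns the picture (384x512x3 uint8, red, green, blue); there is no depth.
- robot.camera_model(name): a dict with "fx", "fy", "cx", "cy" (pixels), "k1" (the pictures are not rectified: a ray, as slopes to the right and down, at radius r is drawn at 1 + k1 r^2 times it, then the intrinsics apply), "xyz" and "orientation" of the camera in the world. Camera axes: x right, y down, z forward; pixel columns grow to the right and rows downward; lengths in m; the calibration is good to about 2 mm. A picture is of the moment at which its call begins. camera_model takes no time and is no camera call.
- robot.hand_in(): hands the job in; it is judged then, once.
Trained networks look in the newest picture that a camera, given by its name, has taken for a name from the list of things; names that differ only in an ending like _2 or _b are one class to them, and where a whole thing is asked for, a point or a joint stands for the part that bears it (a point fixed in the world has none). Each returns a list of dicts, best first, with "score" (0 to 1); they miss things now and then, are a little off and sometimes report something else, mostly with a low value. They report only what shows in the picture. A call takes as long as a camera call. They do not tell look-alikes from the thing itself.
- robot.search_frame(name, camera): "rect" ([left, top, right, bottom] in pixels, round what is visible of it).
The state is a dict: "time": time; "q": joint angles; "joint_velocities": joint speeds; "joint_torque": joint torques, N m; "position": TCP position; "tool_rot": TCP orientation; "ft_force": force on the tool from outside, world axes, zero at the start; "moment": the same for the moment, N m; "grip_width": finger opening in m; "grip_force": force on a finger pad.
Only numpy, scipy, OpenCV 4.12 (cv2) and the standard library are available. Lean on these libraries where they do the work, as an engineer would, in place of code of your own. Each camera call takes 0.05 s, during which the arm holds its last target. There are 200 camera calls.

## Working session

There is one attempt and no reset: what is moved stays moved. The work goes in short steps, Python scripts to look and compute and a shell command to move; the robot and the scene stay as the last step left them, time stands still between calls to the robot, and variables do not carry over. Pictures are saved under pics/ and viewed, at most 10 in all, crops included, and the job is handed in when it is done.

```bash
mkdir -p pics; ls
cat > h.py <<'E'
import numpy as np, cv2, json
from rig import robot
from scipy.spatial.transform import Rotation as R
def pic(cam,name):
    im=robot.camera(cam); cv2.imwrite(f'pics/{name}.png',im[:,:,::-1]); return im
def ray(cam,u,v):
    m=robot.camera_model(cam); d=np.array([(u-m['cx'])/m['fx'],(v-m['cy'])/m['fy']]);x=d.copy()
    for _ in range(20): x=d/(1+m['k1']*(x@x))
    r=R.from_quat(m['orientation']).apply([x[0],x[1],1.]); return np.array(m['xyz']),r
def onz(cam,u,v,z):
    c,r=ray(cam,u,v); return c+r*(z-c[2])/r[2]
def tri(p1,p2):
    (c1,r1),(c2,r2)=ray('scene',*p1),ray('top',*p2)
    s=np.linalg.lstsq(np.c_[r1,-r2],c2-c1,rcond=None)[0]
    a,b=c1+s[0]*r1,c2+s[1]*r2; return (a+b)/2,np.linalg.norm(a-b)
def proj(cam,P):
    m=robot.camera_model(cam); p=R.from_quat(m['orientation']).inv().apply(np.array(P)-m['xyz'])
    x=p[:2]/p[2]; x=x*(1+m['k1']*(x@x)); return np.array([m['fx']*x[0]+m['cx'],m['fy']*x[1]+m['cy']])
E
python3 - <<'E'
from h import *
for c in ('scene','top'):
    pic(c,c+'0'); m=robot.camera_model(c); print(c,m)
    for n in ('handle','knob','shade','dish','tumbler','perfume','counterweight','trolley'):
        print(n,[(np.round(d['rect']).tolist(),round(d['score'],2)) for d in robot.search_frame(n,c)])
a=cv2.imread('pics/scene0.png');b=cv2.imread('pics/top0.png')
print(robot.get_obs())
E
```

```text
pics
scene {'fx': 486.9832090754081, 'fy': 486.9832090754081, 'cx': 254.26663386831873, 'cy': 201.02470661436314, 'k1': -0.06985599285019647, 'xyz': array([ 1.29788331, -0.80099815,  1.29524474]), 'orientation': array([ 0.86879569,  0.30382785, -0.13748208, -0.36603465])}
handle [([181.0, 182.0, 230.0, 292.0], 0.98)]
knob [([138.0, 238.0, 197.0, 277.0], 0.77), ([182.0, 182.0, 235.0, 295.0], 0.4)]
shade [([186.0, 179.0, 231.0, 294.0], 0.8)]
dish [([232.0, 245.0, 268.0, 278.0], 0.85), ([174.0, 215.0, 219.0, 251.0], 0.72), ([242.0, 214.0, 263.0, 229.0], 0.69)]
tumbler [([286.0, 158.0, 307.0, 183.0], 0.65)]
perfume [([328.0, 160.0, 347.0, 187.0], 0.71), ([137.0, 238.0, 195.0, 277.0], 0.48)]
counterweight [([209.0, 180.0, 232.0, 199.0], 0.63), ([183.0, 181.0, 228.0, 294.0], 0.32)]
trolley [([182.0, 181.0, 233.0, 293.0], 0.75)]
top {'fx': 451.1334447345748, 'fy': 451.1334447345748, 'cx': 250.96743815394922, 'cy': 180.8144661970221, 'k1': -0.13756079226194123, 'xyz': array([0.50937415, 0.07883536, 1.53277902]), 'orientation': array([-0.70165866,  0.71200142, -0.01646685,  0.02139945])}
hand
[... 444 characters left out ...]
]
{'time': 0.9, 'q': array([ 9.49516319e-01,  5.27493742e-01,  1.43269794e+00, -8.95912547e-06,
        1.18136333e+00, -1.78519013e-01]), 'joint_velocities': array([ 0.0010814 , -0.00020443,  0.0008296 , -0.0005368 , -0.0003036 ,
        0.00050136]), 'joint_torque': array([-5.02538096e-04, -4.40016246e+01, -1.76984364e+01,  6.32761326e-02,
        5.04452898e-02, -2.87080934e-05]), 'position': array([0.26775341, 0.56473103, 0.1920529 ]), 'tool_rot': array([2.19574979e-01, 9.75595627e-01, 1.57235742e-05, 1.11451272e-05]), 'ft_force': array([ 0.01324023, -0.45457315,  0.03506909]), 'moment': array([-0.00720983,  0.01384845, -0.04372935]), 'grip_force': 0.0, 'grip_width': 0.08724289692331719}
```

View pics/scene0.png

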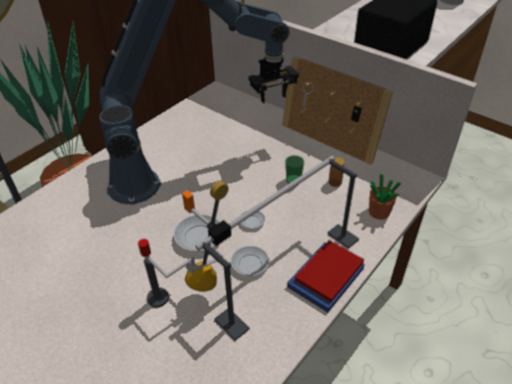

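View pics/top0.png

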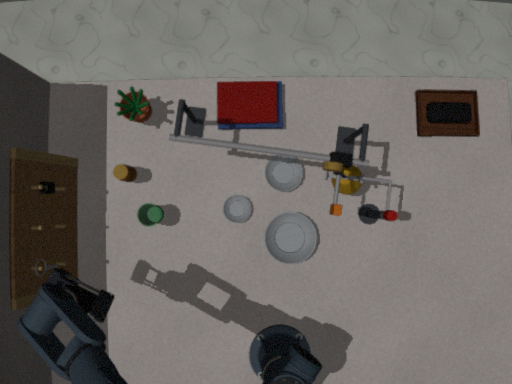

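The pictures show three aluminium dishes: large at top (291,238) / scene (193,233), middle at top (284,173) / scene (249,261), and small at top (238,208) / scene (251,220). The red knob is at scene (144,247) / top (391,215), and the orange handle is at scene (188,201) / top (337,210). The middle-sized dish fits because it lies in the lamp's plane. I'll measure it and confirm with a crop.

Run:
```python
from h import *
I={c:cv2.imread(f'pics/{c}0.png') for c in('scene','top')}
def blob(c,lo,hi,roi):
    h=cv2.cvtColor(I[c],cv2.COLOR_BGR2HSV); m=cv2.inRange(h,lo,hi)
    k=np.zeros_like(m);x0,y0,x1,y1=roi;k[y0:y1,x0:x1]=m[y0:y1,x0:x1]
    n,l,s,ce=cv2.connectedComponentsWithStats(k); i=1+np.argmax(s[1:,4]); return ce[i],s[i]
P={}
for n,lo,hi,r1,r2 in (('knob',(0,150,80),(6,255,255),(130,230,160,260),(375,200,405,230)),
                  ('handle',(7,180,120),(17,255,255),(175,185,200,215),(325,198,348,220))):
    a,sa=blob('scene',lo,hi,r1);b,sb=blob('top',lo,hi,r2);p,e=tri(a,b);P[n]=p
    print(n,a.round(1),sa,b.round(1),sb,p.round(4),round(e,4))
# dish extents
for n,s,t in (('large',(174,215,219,251),(267,212,316,263)),('mid',(232,245,268,278),(264,155,301,190)),('small',(242,214,263,229),(220,195,254,222))):
    cs=((s[0]+s[2])/2,(s[1]+s[3])/2);ct=((t[0]+t[2])/2,(t[1]+t[3])/2)
    p,e=tri(cs,ct); w=np.linalg.norm(onz('top',t[0],ct[1],.02)-onz('top',t[2],ct[1],.02))
    print(n,p.round(3),round(e,3),'top@24',onz('top',*ct,.024).round(4),'scene@24',onz('scene',*cs,.024).round(4),'w',round(w,3))
# rail dir from top at z=.299
a,b=onz('top',172,138,.295),onz('top',367,163,.295);print(a,b,'len',np.linalg.norm(a-b))
t=cv2.resize(I['top'][140:240,210:410],None,fx=4,fy=4,interpolation=cv2.INTER_CUBIC)
cv2.imwrite('pics/crop.png',t)
```

```text
knob [142.9 243.1] [139 239   9   9  64] [391.3 215.3] [386 211  11  10  74] [ 0.4739 -0.3085  0.2668] 0.001
handle [186.9 194.4] [183 191   9   8  48] [336.9 209.6] [333 205   8  10  69] [ 0.4937 -0.1396  0.341 ] 0.0001
large [ 0.399 -0.044  0.029] 0.002 top@24 [ 0.399  -0.0437  0.024 ] scene@24 [ 0.3945 -0.0416  0.024 ] w 0.164
mid [ 0.618 -0.018  0.013] 0.001 top@24 [ 0.6167 -0.0174  0.024 ] scene@24 [ 0.6246 -0.024   0.024 ] w 0.125
small [0.5   0.139 0.002] 0.004 top@24 [0.4984 0.1368 0.024 ] scene@24 [0.5149 0.1241 0.024 ] w 0.114
[0.69826458 0.30484498 0.295     ] [ 0.62051299 -0.23564562  0.295     ] len 0.5460543872954325
```

View pics/crop.png

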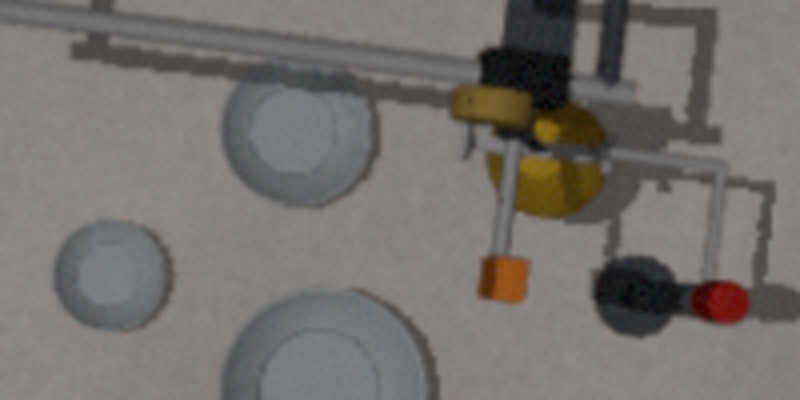

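Checks on the measurements:
- **Stand:** knob and handle agree on an origin of (0.6596, 0.0282) with yaw -0.145.
- **Dish:** the crop puts the middle-sized one (130 mm wide) at crop (301,130), i.e. top (285,172). That is stand x -35, y -51 mm, so it is the right dish. The others are about 180 and 98 mm wide.

Now I'll move up and across.

```bash
python3 -m jog '{"dp":[[0,0,-50],[0,0,-100],[-30,-20,-150],[-60,-40,-180],[-100,-60,-208],[-140,-80,-208],[-180,-105,-208],[-220,-130,-208],[-260,-150,-208],[-278,-161,-208],[-278,-161,-208],[-278,-161,-208]],"delta_rot":[[0,0,0],[0,0,-0.1],[0,0,-0.2],[0,0,-0.298],[0,0,-0.298],[0,0,-0.298],[0,0,-0.298],[0,0,-0.298],[0,0,-0.298],[0,0,-0.298],[0,0,-0.298],[0,0,-0.298]],"gripper":[1,1,1,1,1,1,1,1,1,1,1,1]}'
cat >> h.py <<'E'
yaw=-0.145; ex=np.array([np.cos(yaw),np.sin(yaw)]); ey=np.array([-np.sin(yaw),np.cos(yaw)]); O=np.array([.6596,.0282])
def st(x,y): return O+ex*x/1e3+ey*y/1e3
def dp(target):  # world xyz -> tool dp mm
    o=robot.get_obs(); r=R.from_quat(o['tool_rot']); return r.inv().apply(np.array(target)-o['position'])*1e3
E
python3 - <<'E'
from h import *
k=st(-135,-360);print(robot.get_obs()['q'].round(2),dp([*st(-180,-200),.40]),dp([*k,.40]),dp([*k,.229]), k, R.from_quat(robot.get_obs()['tool_rot']).as_matrix()[:,1])
E
```

```text
time: 2.1
position: [0.4498, 0.3001, 0.4]
tool_rot: [0.073, 0.997, 0.0, -0.0]
ft_force: [0.6, -0.2, 0.1]
grip_width: 0.0871
grip_force: 0.0
[ 0.38  0.23  1.33  0.    1.58 -1.04] [-6.72539336e+01 -4.38630793e+02 -2.74389072e-01] [-1.12406578e+02 -5.98587738e+02 -3.94400640e-01] [-112.52906735 -598.68145888  170.60552981] [ 0.47399943 -0.30851565] [1.45436946e-01 9.89367371e-01 5.48073639e-04]
```

```bash
python3 -m jog '{"dp":[[0,-45,0],[0,-95,0],[0,-145,0],[-10,-195,0],[-20,-245,0],[-30,-295,0],[-40,-345,0],[-60,-390,0],[-75,-435,0],[-90,-480,0],[-100,-525,0],[-110,-570,0]],"delta_rot":[[0,0,0],[0,0,0],[0,0,0],[0,0,0],[0,0,0],[0,0,0],[0,0,0],[0,0,0],[0,0,0],[0,0,0],[0,0,0],[0,0,0]],"gripper":[1,1,1,1,1,1,1,1,1,1,1,1]}'
python3 -m jog '{"dp":[[-2,-28,0],[-2,-28,10],[-2,-28,50],[-2,-28,90],[-2,-28,120],[-2,-28,120]],"delta_rot":[[0,0,0],[0,0,0],[0,0,0],[0,0,0],[0,0,0],[0,0,0]],"gripper":[0.3,0.3,0.3,0.3,0.3,0.3]}'
python3 - <<'E'
from h import *
for c in('top','scene'): pic(c,c+'1')
I=np.vstack([cv2.resize(cv2.imread('pics/scene1.png')[150:320,80:300],(660,510))]);cv2.imwrite('pics/c1.png',I)
print(dp([*st(-135,-360),.229]),robot.get_obs()['grip_width'],[robot.search_frame('knob','scene')[:1]])
E
```

```text
time: 3.3
position: [0.4774, -0.28, 0.4001]
tool_rot: [0.071, 0.997, 0.0, 0.0]
ft_force: [0.8, 0.3, 0.2]
grip_width: 0.0869
grip_force: 0.0
time: 3.9
position: [0.4725, -0.3029, 0.2754]
tool_rot: [0.071, 0.997, 0.004, -0.004]
ft_force: [0.3, 1.1, -0.4]
grip_width: 0.0574
grip_force: 0.0
[ 0.90588574 -2.38048549 51.44903039] 0.05681961239052376 [[]]
```

View pics/c1.png

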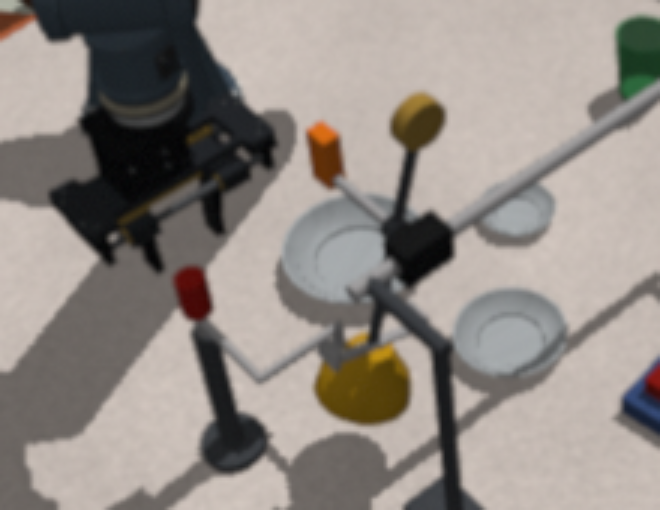

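The fingers straddle the red knob (crop 193,290), and the handle is clear of the gripper body. I'll go down and grip.

```bash
python3 -m jog '{"dp":[[0,0,20],[0,0,40],[0,0,48],[0,0,48],[0,0,48],[0,0,48],[0,0,48],[0,0,48],[0,0,48]],"delta_rot":[[0,0,0],[0,0,0],[0,0,0],[0,0,0],[0,0,0],[0,0,0],[0,0,0],[0,0,0],[0,0,0]],"gripper":[0.3,0.3,0.3,-0.4,-1,-1,-1,-1,-1]}' 20
```

```text
time: 4.95
position: [0.4749, -0.3097, 0.2332]
tool_rot: [0.072, 0.997, -0.002, 0.001]
ft_force: [-1.1, -4.4, 2.9]
grip_width: 0.031
grip_force: 20.0
```

```bash
python3 -m jog '{"dp":[[0,0,-7],[0,0,-14],[0,0,-21],[0,0,-28],[0,0,-35],[0,0,-38],[0,0,-38]],"delta_rot":[[0,0,0],[0,0,0],[0,0,0],[0,0,0],[0,0,0],[0,0,0],[0,0,0]],"gripper":[-1,-1,-1,-1,-1,-1,-1]}' 20
```

```text
time: 5.65
position: [0.4748, -0.3095, 0.2685]
tool_rot: [0.073, 0.997, -0.001, 0.0]
ft_force: [3.0, -6.8, -8.3]
grip_width: 0.0308
grip_force: 20.0
```

```bash
python3 -m jog '{"dp":[[0,0,-36],[0,0,-36],[0,0,-36],[0,0,-60],[0,0,-100],[0,0,-145],[0,0,-145]],"delta_rot":[[0,0,0],[0,0,0],[0,0,0],[0,0,0],[0,0,0],[0,0,0],[0,0,0]],"gripper":[0,0.2,0.2,0.2,0.2,0.2,0.2]}'
python3 - <<'E'
from h import *
im=pic('scene','s2');print(robot.get_obs()['time'],robot.get_obs()['grip_width'],robot.search_frame('knob','scene')[:1])
h=cv2.cvtColor(cv2.imread('pics/s2.png'),cv2.COLOR_BGR2HSV)
m=cv2.inRange(h,(0,150,80),(6,255,255));k=np.zeros_like(m);k[215:265,125:165]=m[215:265,125:165]
print(cv2.connectedComponentsWithStats(k)[2:])
print(proj('scene',[*st(-135,-360),.248]),proj('scene',[*st(-135,-360),.283]))
h=st(-140,-190);print(h,dp([*h,.40]),dp([*h,.306]))
E
```

```text
time: 6.35
position: [0.4766, -0.3088, 0.4209]
tool_rot: [0.072, 0.997, -0.003, 0.005]
ft_force: [-0.9, 0.1, 0.9]
grip_width: 0.0524
grip_force: 0.0
6.4 0.051843855830008355 [{'rect': [133.6, 231.5, 194.6, 270.7], 'score': 0.9}]
(array([[     0,      0,    512,    384, 196531],
       [   136,    230,     11,      9,     76],
       [   147,    242,      1,      1,      1]], dtype=int32), array([[255.54496237, 191.48312989],
       [140.65789474, 234.46052632],
       [147.        , 242.        ]]))
[143.92774346 247.41124428] [141.73582332 239.23195915]
[ 0.49361561 -0.13957718] [  5.17186302 168.47368745  15.07778946] [  5.21028292 168.4138656  109.07776258]
```

Knob blob rose 8.6 px (35 mm lift), so the latch is fully up. Next, the handle.

```bash
python3 -m jog '{"dp":[[3,40,0],[5,85,0],[5,130,0],[5,160,0],[5,168,5],[5,168,40],[5,168,80],[5,168,108],[5,168,108],[5,168,108]],"delta_rot":[[0,0,0],[0,0,0],[0,0,0],[0,0,0],[0,0,0],[0,0,0],[0,0,0],[0,0,0],[0,0,0],[0,0,0]],"gripper":[0.2,0.2,0.2,0.2,0.2,0.2,0.2,0.2,0.2,0.2]}'
python3 -m jog '{"dp":[[0,0,0],[0,0,0],[0,0,0],[0,0,0],[0,0,0],[0,0,0]],"delta_rot":[[0,0,0],[0,0,0],[0,0,0],[0,0,0],[0,0,0],[0,0,0]],"gripper":[-0.5,-1,-1,-1,-1,-1]}' 30
python3 - <<'E'
from h import *
im=pic('scene','s3');o=robot.get_obs();print(o['time'],o['position'],dp([*st(-140,-51),.306]))
E
```

```text
time: 7.45
position: [0.4932, -0.1411, 0.3061]
tool_rot: [0.073, 0.997, 0.001, -0.001]
ft_force: [0.1, 0.0, 1.0]
grip_width: 0.0526
grip_force: 0.0
time: 8.05
position: [0.494, -0.1406, 0.3076]
tool_rot: [0.072, 0.997, 0.0, 0.0]
ft_force: [-0.0, 0.9, 2.4]
grip_width: 0.0214
grip_force: 30.0
8.1 [ 0.49400729 -0.14061118  0.30758056] [  0.50662602 139.96627497   1.61522446]
```

View pics/s3.png

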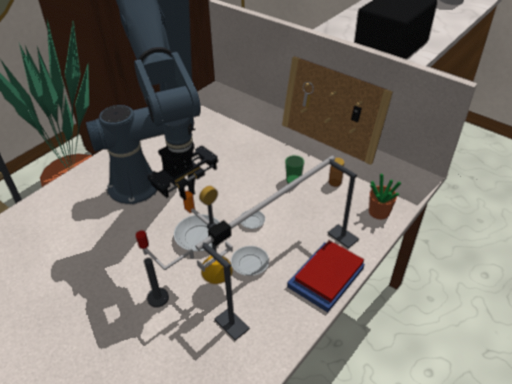

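Handle gripped (21.4 mm); the lamp swings free at scene (213,268), counterweight at (208,195). I'll record the swing.

```bash
cat > rec.py <<'E'
from h import *
import sys,os,pickle
from scipy.optimize import minimize_scalar
def meas(im,ypiv):
    """angle from brass counterweight and yellow shade blobs (scene)"""
    hsv=cv2.cvtColor(im,cv2.COLOR_RGB2HSV); m=cv2.inRange(hsv,(15,120,60),(32,255,255)); out=[]
    for r,rad in ((120,26),(-178,34)):
        P=lambda a:proj('scene',[*st(-35,ypiv-1e3*r/1e3*np.sin(a)),.29+r/1e3*np.cos(a)])
        a0,a1=P(-.6),P(.6); k=np.zeros_like(m)
        x0,x1=sorted((a0[0],a1[0]));y0,y1=min(a0[1],a1[1],P(0)[1]),max(a0[1],a1[1],P(0)[1])
        s=(slice(max(0,int(y0-14)),int(y1+16)),slice(max(0,int(x0-16)),int(x1+16))); k[s]=m[s]
        n,l,stt,ce=cv2.connectedComponentsWithStats(k)
        if n<2: out+=[np.nan,0]; continue
        i=1+np.argmax(stt[1:,4]); c=ce[i]
        f=minimize_scalar(lambda a:np.sum((P(a)-c)**2),bounds=(-.6,.6),method='bounded')
        out+=[f.x,stt[i,4]]
    return out
def burst(n):
    o=[]
    for _ in range(n):
        ob=robot.get_obs(); im=robot.camera('scene')
        p=(ob['position'][:2]-O)@ey*1e3; o.append((ob['time'],p,im))
    f='s.pkl'; L=pickle.load(open(f,'rb')) if os.path.exists(f) else []
    pickle.dump(L+o,open(f,'wb')); return o
E
python3 - <<'E'
from rec import *
im=cv2.imread('pics/scene0.png')[:,:,::-1].copy();print(meas(im,-190))
for t,p,im in burst(16):print(round(t,3),round(p,1),np.round(meas(im,p),3))
E
```

```text
[np.float64(-0.31629375338170507), np.int32(215), np.float64(-0.3535137481018905), np.int32(581)]
8.1 -191.0 [ 2.50e-02  2.19e+02 -7.40e-02  3.22e+02]
8.15 -190.9 [ 6.50e-02  2.22e+02 -5.50e-02  2.66e+02]
8.2 -190.9 [ 1.03e-01  2.18e+02 -3.60e-02  2.15e+02]
8.25 -191.0 [1.48e-01 2.29e+02 2.63e-01 2.19e+02]
8.3 -191.0 [1.89e-01 2.41e+02 2.82e-01 2.62e+02]
8.35 -190.9 [2.18e-01 2.48e+02 2.99e-01 3.04e+02]
8.4 -191.0 [2.46e-01 2.53e+02 3.14e-01 3.32e+02]
8.45 -191.0 [2.67e-01 2.54e+02 3.27e-01 3.62e+02]
8.5 -191.0 [2.85e-01 2.61e+02 3.39e-01 3.78e+02]
8.55 -191.0 [2.98e-01 2.58e+02 3.48e-01 3.93e+02]
8.6 -191.0 [3.05e-01 2.59e+02 3.50e-01 3.98e+02]
8.65 -191.0 [3.06e-01 2.58e+02 3.52e-01 4.02e+02]
8.7 -191.0 [3.03e-01 2.59e+02 3.50e-01 3.98e+02]
8.75 -191.0 [2.96e-01 2.63e+02 3.45e-01 3.87e+02]
8.8 -191.0 [2.82e-01 2.61e+02 3.38e-01 3.76e+02]
8.85 -191.0 [2.63e-01 2.56e+02 3.25e-01 3.57e+02]
```

```bash
python3 -m jog '{"dp":[[0,0,0],[0,0,0],[0,0,0],[0,0,0],[0,0,0],[0,0,0],[0,0,0],[0,0,0],[0,0,0],[0,0,0],[0,0,0],[0,0,0]],"delta_rot":[[0,0,0],[0,0,0],[0,0,0],[0,0,0],[0,0,0],[0,0,0],[0,0,0],[0,0,0],[0,0,0],[0,0,0],[0,0,0],[0,0,0]],"gripper":[-1,-1,-1,-1,-1,-1,-1,-1,-1,-1,-1,-1]}' 30
python3 - <<'E'
from rec import *
for t,p,im in burst(16):print(round(t,3),round(p,1),np.round(meas(im,p),3))
E
```

```text
time: 10.1
position: [0.494, -0.1406, 0.3075]
tool_rot: [0.072, 0.997, 0.0, 0.0]
ft_force: [-0.5, 2.3, 5.5]
grip_width: 0.0216
grip_force: 30.0
10.1 -190.9 [-2.33e-01  2.08e+02 -2.55e-01  5.68e+02]
10.15 -191.0 [-2.05e-01  2.08e+02 -2.23e-01  5.60e+02]
10.2 -191.0 [-1.73e-01  2.12e+02 -1.84e-01  5.78e+02]
10.25 -191.0 [-1.40e-01  2.11e+02 -1.60e-01  5.44e+02]
10.3 -191.0 [-1.01e-01  2.13e+02 -1.40e-01  4.98e+02]
10.35 -191.0 [-6.10e-02  2.12e+02 -1.20e-01  4.44e+02]
10.4 -191.0 [-2.60e-02  2.15e+02 -9.80e-02  3.91e+02]
10.45 -190.9 [ 1.60e-02  2.17e+02 -7.70e-02  3.34e+02]
10.5 -191.0 [ 5.40e-02  2.17e+02 -6.00e-02  2.82e+02]
10.55 -191.0 [ 9.30e-02  2.20e+02 -4.20e-02  2.31e+02]
10.6 -191.0 [1.33e-01 2.24e+02 2.57e-01 2.05e+02]
10.65 -191.0 [1.76e-01 2.35e+02 2.76e-01 2.49e+02]
10.7 -191.0 [2.10e-01 2.47e+02 2.92e-01 2.86e+02]
10.75 -191.0 [2.35e-01 2.57e+02 3.09e-01 3.22e+02]
10.8 -191.0 [2.58e-01 2.57e+02 3.21e-01 3.49e+02]
10.85 -191.0 [2.76e-01 2.55e+02 3.33e-01 3.71e+02]
```

```bash
cat > plan.py <<'E'
from rec import *
from scipy.optimize import curve_fit,lsq_linear
def fit(D,w=None):
    t,y=D.T
    f=lambda t,A,B,c,w:A*np.cos(w*t)+B*np.sin(w*t)+c
    t0=t[-1]
    if w: p,_=curve_fit(lambda t,A,B:f(t-t0,A,B,OFF,w),t,y,[.1,.1]); p=[*p,OFF,w]
    else: p,_=curve_fit(lambda t,A,B,c,w:f(t-t0,A,B,c,w),t,y,[.1,.1,0,2.66])
    print('fit',np.round(p,4),'amp',np.hypot(p[0],p[1]),'rms',np.std(y-f(t-t0,*p))); return p,t0
OFF=0.0
def sim(th,om,w,v,dt=.1):
    """piecewise-constant speeds v per row"""
    o=[];pv=0
    for u in [*v,0]:
        om-=w*w/9.81*(u-pv);pv=u;o.append((th,om))
        th,om=th*np.cos(w*dt)+om/w*np.sin(w*dt),-th*w*np.sin(w*dt)+om*np.cos(w*dt)
    return np.array(o)
def plan(th,om,w,N,D,lo,hi,hold=1):
    n=N-hold
    base=np.array(sim(th,om,w,np.zeros(N))[-1])
    G=np.array([sim(0,0,w,np.eye(N)[i])[-1] for i in range(n)]).T   # effect of row speeds
    V=np.eye(n)-np.eye(n,k=-1)                         # x->dx
    V=V/.1; A2=np.vstack([V[0],np.diff(V,axis=0),-V[-1]])
    K=1e3
    A=np.vstack([A2,K*G@V/[1],K*10*np.eye(n)[-1:]]); b=np.r_[np.zeros(n+1),-K*base,K*10*D]
    r=lsq_linear(A,b,(lo,hi)); x=r.x; v=V@x
    s=sim(th,om,w,np.r_[v,np.zeros(hold)])
    return np.r_[x,[x[-1]]*hold],np.abs(v).max(),s
E
python3 - <<'E'
from plan import *
S=pickle.load(open('s.pkl','rb'));D=np.array([(t,meas(im,p)[0]) for t,p,im in S])
p,t0=fit(D); w=p[3]
o=robot.get_obs();print('now',o['time'])
for N in (36,42,48):
  for lag in (.03,):
    d=o['time']+lag-t0; th=p[0]*np.cos(w*d)+p[1]*np.sin(w*d);om=w*(-p[0]*np.sin(w*d)+p[1]*np.cos(w*d))
    x,vm,s=plan(th,om,w,N,.14,0.001,.33)
    print(N,vm.round(3),np.abs(s[:,0]).max().round(3),s[-1].round(4),(x*1e3).round().astype(int).tolist())
E
```

```text
fit [ 2.7900e-01  1.3250e-01 -1.3000e-03  2.6576e+00] amp 0.30888490768847626 rms 0.003710130147661908
now 10.9
36 0.29 0.301 [-0.  0.] [14, 38, 66, 95, 120, 140, 152, 155, 150, 137, 118, 95, 71, 47, 27, 12, 3, 1, 5, 16, 33, 56, 83, 112, 141, 166, 187, 200, 206, 204, 196, 182, 165, 150, 140, 140]
42 0.322 0.304 [-0.  0.] [6, 17, 30, 43, 55, 64, 69, 70, 66, 59, 49, 38, 26, 15, 6, 1, 1, 6, 17, 33, 55, 82, 112, 144, 176, 207, 234, 257, 274, 284, 288, 284, 274, 259, 240, 219, 197, 177, 159, 147, 140, 140]
48 0.345 0.305 [ 0. -0.] [5, 14, 24, 34, 43, 49, 51, 51, 47, 40, 31, 22, 13, 5, 1, 1, 6, 16, 32, 53, 79, 110, 143, 178, 212, 244, 273, 296, 314, 326, 330, 328, 319, 304, 286, 264, 241, 219, 197, 178, 163, 151, 143, 139, 138, 139, 140, 140]
```

```bash
Z='x'; python3 -m jog '{"dp":[[0,14,0],[0,38,0],[0,66,0],[0,95,0],[0,120,0],[0,140,0],[0,152,0],[0,155,0],[0,150,0],[0,137,0],[0,118,0],[0,95,0]],"delta_rot":[[0,0,0],[0,0,0],[0,0,0],[0,0,0],[0,0,0],[0,0,0],[0,0,0],[0,0,0],[0,0,0],[0,0,0],[0,0,0],[0,0,0]],"gripper":[-1,-1,-1,-1,-1,-1,-1,-1,-1,-1,-1,-1]}' 40
python3 -m jog '{"dp":[[0,-24,0],[0,-48,0],[0,-68,0],[0,-83,0],[0,-91,0],[0,-93,0],[0,-90,0],[0,-79,0],[0,-62,0],[0,-39,0],[0,-12,0],[0,17,0]],"delta_rot":[[0,0,0],[0,0,0],[0,0,0],[0,0,0],[0,0,0],[0,0,0],[0,0,0],[0,0,0],[0,0,0],[0,0,0],[0,0,0],[0,0,0]],"gripper":[-1,-1,-1,-1,-1,-1,-1,-1,-1,-1,-1,-1]}' 40
python3 -m jog '{"dp":[[0,29,0],[0,54,0],[0,75,0],[0,88,0],[0,94,0],[0,92,0],[0,84,0],[0,70,0],[0,53,0],[0,38,0],[0,28,0],[0,28,0]],"delta_rot":[[0,0,0],[0,0,0],[0,0,0],[0,0,0],[0,0,0],[0,0,0],[0,0,0],[0,0,0],[0,0,0],[0,0,0],[0,0,0],[0,0,0]],"gripper":[-1,-1,-1,-1,-1,-1,-1,-1,-1,-1,-1,-1]}' 40
python3 - <<'E'
from plan import *
b=burst(24);cv2.imwrite('pics/s4.png',b[-1][2][:,:,::-1])
D=np.array([(t,meas(im,p)[0]) for t,p,im in b]);print(D[::3].round(3).tolist(),b[-1][1]);
OFF=-.0013;fit(D,2.6576)
E
```

```text
time: 12.1
position: [0.5079, -0.0466, 0.3075]
tool_rot: [0.072, 0.997, 0.001, 0.001]
ft_force: [0.4, 3.0, 5.6]
grip_width: 0.0213
grip_force: 40.0
time: 13.3
position: [0.5101, -0.0314, 0.3075]
tool_rot: [0.073, 0.997, -0.002, 0.0]
ft_force: [0.2, -2.0, 4.9]
grip_width: 0.0215
grip_force: 40.0
time: 14.5
position: [0.5141, -0.0046, 0.3075]
tool_rot: [0.073, 0.997, -0.001, 0.0]
ft_force: [-0.3, 0.3, 6.3]
grip_width: 0.0213
grip_force: 40.0
[[14.5, 0.017], [14.65, 0.008], [14.8, 0.003], [14.95, -0.005], [15.1, -0.017], [15.25, -0.028], [15.4, -0.035], [15.55, -0.039]] -52.626269536704186
fit [-0.0287  0.0174  0.      2.6576] amp 0.03355544916085988 rms 0.005069493144779722
```

The swing is down to about 0.03 rad, within limits. Checking the trolley's position over the dish.

Run:
```python
from plan import *
for z in(.012,.024):
  P=onz('top',285.2,172.3,z)[:2]-O; print('dish stand',z,P@ex,P@ey)
P=tri((249.3,260.5),(285.2,172.3))[0];print(P,(P[:2]-O)@ex,(P[:2]-O)@ey)
b=burst(14);im=b[-1][2];
D=np.array([(t,meas(i,p)[0]) for t,p,i in b]);print(D[::3].round(3).tolist(),b[-1][1])
S=pickle.load(open('s.pkl','rb'));D=np.array([(t,meas(i,p)[0]) for t,p,i in S if t>14.45]);fit(D)
top=pic('top','t5')
a=cv2.resize(top[110:240,220:360],(560,520),interpolation=cv2.INTER_CUBIC)
cv2.imwrite('pics/c5.png',a[:,:,::-1])
a=cv2.resize(im[180:300,180:300],(600,600),interpolation=cv2.INTER_CUBIC);cv2.imwrite('pics/c6.png',a[:,:,::-1])
```

```text
dish stand 0.012 -0.03306816929971705 -0.060881486982280415
dish stand 0.024 -0.03403791668512276 -0.060177014047308776
[ 0.61896392 -0.02469155  0.02547615] -0.03256720876615985 -0.058208103557013446
[[15.7, -0.039], [15.85, -0.038], [16.0, -0.031], [16.15, -0.021], [16.3, -0.008]] -52.615177278199575
fit [ 0.0066  0.0278 -0.0122  2.5647] amp 0.028554968443441152 rms 0.0012832707983096582
```

View pics/c6.png

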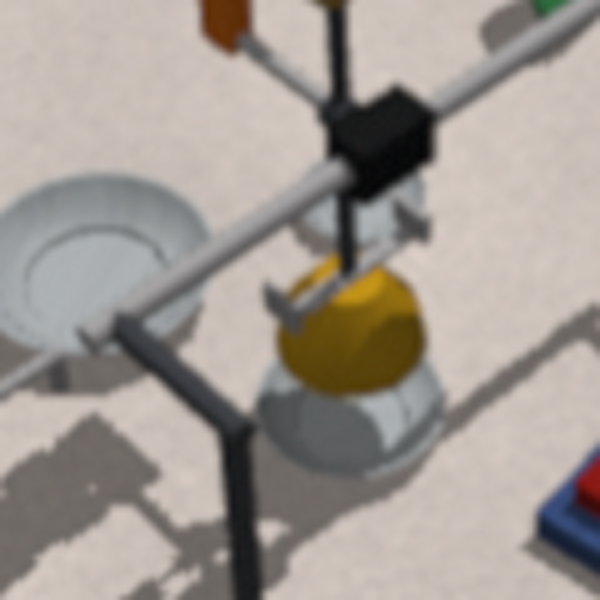

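View pics/c5.png

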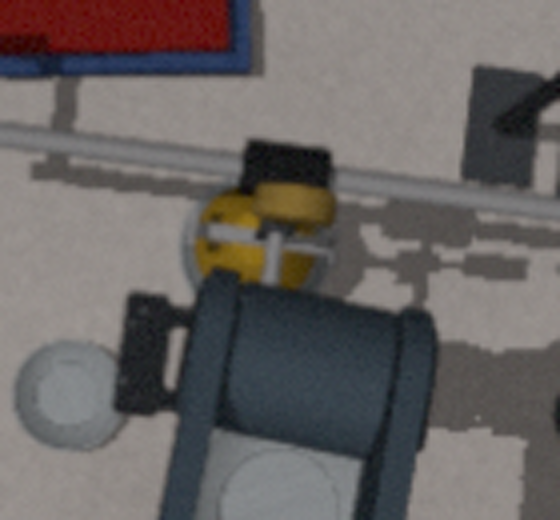

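The shade hangs nearly over the middle dish: scene crop shade (350,325) and dish (352,400), top crop shade (258,245) and dish (259,245). I'll refine the dish centre with segmentation.

Run:
```python
from plan import *
from scipy.optimize import least_squares
# edge of dish vs table: compare chroma: table warm (R>B), dish bluish
for c,roi in(('top',(255,150,315,197)),('scene',(225,240,275,285))):
    im=cv2.imread(f'pics/{c}0.png').astype(int); d=cv2.GaussianBlur((im[:,:,2]-im[:,:,0]).astype(np.float32),(3,3),0)
    x0,y0,x1,y1=roi; m=np.zeros(d.shape,np.uint8); m[y0:y1,x0:x1]=(d[y0:y1,x0:x1]<2)*255
    n,l,s,ce=cv2.connectedComponentsWithStats(m); i=1+np.argmax(s[1:,4])
    k=(l==i).astype(np.uint8); cs=cv2.findContours(k,0,1)[0]; q=max(cs,key=cv2.contourArea)
    h=cv2.convexHull(q); el=cv2.fitEllipse(h); print(c,s[i],ce[i].round(1),el)
    for z in(.012,.024):
        P=onz(c,*el[0],z)[:2]-O; print(z,(P@ex).round(4),(P@ey).round(4))
    for y in(-50,-60): # predicted disc rims
        pr=np.array([proj(c,[*(st(-35,y)+r*np.array([np.cos(a),np.sin(a)])),.024]) for r in[.065] for a in np.linspace(0,6.28,60)])
        print(' pred',y,pr.min(0).round(1),pr.max(0).round(1))
```

```text
top [ 257  150   58   42 1366] [284.6 169.2] ((285.29473876953125, 166.8279571533203), (45.24319076538086, 64.8983154296875), 93.99874877929688)
0.012 -0.0146 -0.0589
0.024 -0.0157 -0.0582
 pred -50 [262.8 152.9] [301.5 191.6]
 pred -60 [265.8 153.3] [304.4 191.9]
scene [225 246  44  39 976] [247.  261.8] ((244.5311279296875, 265.5585632324219), (34.10245132446289, 49.73624801635742), 57.91392135620117)
0.012 -0.0343 -0.0753
0.024 -0.0269 -0.0814
 pred -50 [230.5 244.4] [269.3 274.6]
 pred -60 [228.2 245.9] [267.1 276.3]
```

Run:
```python
from plan import *
from scipy.optimize import least_squares,minimize
# direct fit: maximise contrast |gradient| along predicted rim of radius .065 at z .024
for c in('top','scene','both'):
    def sc(p,cams):
        t=0
        for k in cams:
            im=cv2.GaussianBlur(cv2.imread(f'pics/{k}0.png'),(0,0),.7).astype(np.float32)
            d=im[:,:,2]-im[:,:,0]   # warm-cold
            def ring(r,z):
                P=np.array([proj(k,[*(st(*p)+r*np.array([np.cos(a),np.sin(a)])),z]) for a in np.linspace(0,6.28,90)],np.float32)
                return cv2.remap(d,P[:,:1].copy(),P[:,1:].copy(),1).ravel()
            g=ring(.071,.024)-ring(.060,.024); t+=np.median(np.clip(g,-10,20))+g.clip(-10,20).mean()
        return t
    cams=('top','scene') if c=='both' else (c,)
    g=[(sc((x,y),cams),x,y) for x in range(-45,-24,4) for y in range(-70,-39,2)]
    print(c,[tuple(np.round(q,1)) for q in sorted(g)[::-1][:5]])
print(robot.get_obs()['time'])
im=cv2.imread('pics/top0.png').astype(int)
for r in(172,178,184):print(r,(im[r,258:312,2]-im[r,258:312,0]).tolist())
```

```text
Traceback (most recent call last):
  File "h.py", line 17, in proj
    m=robot.camera_model(cam); p=R.from_quat(m['orientation']).inv().apply(np.array(P)-m['xyz'])
ValueError: time passes only in moves, steps and waits
```

```bash
sed -i 's/^def pic/_M={}\ndef cm(c):\n    if c not in _M: _M[c]=robot.camera_model(c)\n    return _M[c]\ndef pic/; s/m=robot.camera_model(cam)/m=cm(cam)/' h.py
python3 - <<'E'
from h import *
D={}
for k in('top','scene'):
    im=cv2.GaussianBlur(cv2.imread(f'pics/{k}0.png'),(0,0),.7).astype(np.float32); D[k]=im[:,:,2]-im[:,:,0]
A=np.linspace(0,6.28,60)
def ring(k,p,r,z):
    P=np.array([proj(k,[*(st(*p)+r*np.array([np.cos(a),np.sin(a)])),z]) for a in A],np.float32)
    return cv2.remap(D[k],P[:,:1].copy(),P[:,1:].copy(),1).ravel()
def sc(p,cams): return sum((ring(k,p,.071,.024)-ring(k,p,.060,.024)).clip(-10,20).mean() for k in cams)
for cams in(('top',),('scene',),('top','scene')):
    g=[(sc((x,y),cams),x,y) for x in range(-45,-24,4) for y in range(-70,-39,3)]
    print(cams,[tuple(float(v) for v in np.round(q,1)) for q in sorted(g)[::-1][:5]])
im=cv2.imread('pics/top0.png').astype(int)
for r in(172,180):print(r,(im[r,258:312,2]-im[r,258:312,0]).tolist())
print(robot.get_obs()['time'])
E
```

```text
('top',) [(8.6, -33.0, -55.0), (8.5, -37.0, -55.0), (8.1, -37.0, -52.0), (8.1, -33.0, -52.0), (7.8, -37.0, -58.0)]
('scene',) [(14.0, -33.0, -52.0), (13.6, -33.0, -55.0), (12.7, -29.0, -55.0), (12.7, -29.0, -52.0), (12.5, -33.0, -49.0)]
('top', 'scene') [(22.2, -33.0, -55.0), (22.1, -33.0, -52.0), (20.3, -37.0, -52.0), (20.1, -37.0, -55.0), (19.8, -29.0, -55.0)]
172 [9, 9, 10, 9, 9, 8, 3, -2, -3, -5, -6, -5, -2, -4, -6, -6, -5, -5, -4, -5, -7, -6, -6, -7, -7, -6, -5, -4, -5, -7, -5, -6, -5, -5, -6, -5, -4, -5, -7, -4, -5, -4, -5, -5, -1, 3, 9, 9, 10, 9, 9, 10, 9, 10]
180 [9, 9, 8, 10, 9, 10, 7, 7, 3, -4, -5, -3, -6, -4, -4, -4, -5, -5, -6, -5, -6, -5, -6, -8, -5, -3, -6, -6, -4, -6, -5, -4, -6, -4, -2, -5, -5, -5, -5, -6, -7, -3, -4, 1, 7, 7, 8, 9, 9, 8, 8, 8, 10, 9]
16.45
```

Dish y ≈ -54 mm and the pivot is at about -52 mm, which is well inside the limit, so I'll release gently and lift away.

```bash
python3 -m jog '{"dp":[[0,0,0],[0,0,0],[0,0,0],[0,0,0],[0,0,0],[0,0,0],[0,0,-30],[0,0,-70],[0,0,-110],[0,0,-130],[0,0,-130],[0,0,-130]],"delta_rot":[[0,0,0],[0,0,0],[0,0,0],[0,0,0],[0,0,0],[0,0,0],[0,0,0],[0,0,0],[0,0,0],[0,0,0],[0,0,0],[0,0,0]],"gripper":[-0.4,-0.2,0,0.2,0.3,0.3,0.3,0.3,0.3,0.3,0.3,0.3]}' 5
python3 - <<'E'
from plan import *
b=burst(24);D=np.array([(t,meas(im,-52)[0]) for t,p,im in b]);print(D[::3].round(3).tolist())
cv2.imwrite('pics/end.png',b[-1][2][:,:,::-1])
E
```

```text
time: 17.65
position: [0.5136, -0.0021, 0.4364]
tool_rot: [0.072, 0.997, 0.0, -0.0]
ft_force: [0.3, -0.3, -0.0]
grip_width: 0.0565
grip_force: 0.0
[[17.65, -0.026], [17.8, -0.033], [17.95, -0.035], [18.1, -0.033], [18.25, -0.031], [18.4, -0.023], [18.55, -0.012], [18.7, 0.002]]
```

View pics/end.png

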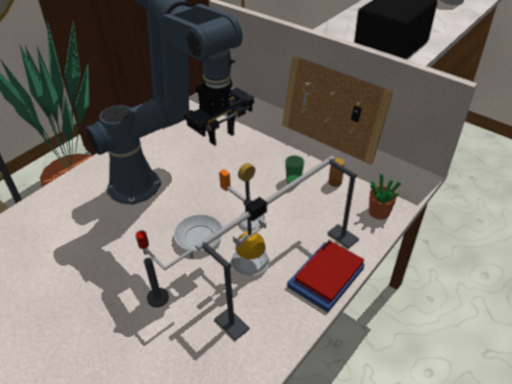

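Released: handle (225,179) is free, the shade (251,246) is over the dish (250,261), and the arm is clear. I'll wait past five seconds, then verify.

```bash
for i in 1 2 3 4 5; do python3 -m jog '{"dp":[[0,0,0],[0,0,0],[0,0,0],[0,0,0],[0,0,0],[0,0,0],[0,0,0],[0,0,0],[0,0,0],[0,0,0],[0,0,0],[0,0,0]],"delta_rot":[[0,0,0],[0,0,0],[0,0,0],[0,0,0],[0,0,0],[0,0,0],[0,0,0],[0,0,0],[0,0,0],[0,0,0],[0,0,0],[0,0,0]],"gripper":[0.3,0.3,0.3,0.3,0.3,0.3,0.3,0.3,0.3,0.3,0.3,0.3]}' | head -1; done
python3 - <<'E'
from plan import *
b=burst(16);print([round(meas(im,-52)[0],3) for t,p,im in b[::3]])
hsv=cv2.cvtColor(b[-1][2],cv2.COLOR_RGB2HSV);m=cv2.inRange(hsv,(7,180,120),(17,255,255));k=np.zeros_like(m);k[160:195,210:245]=m[160:195,210:245]
n,l,s,ce=cv2.connectedComponentsWithStats(k);i=1+np.argmax(s[1:,4]);P=onz('scene',*ce[i],.341)[:2]-O;print('handle stand',P@ex,P@ey,s[i])
E
```

```text
time: 20.05
time: 21.25
time: 22.45
time: 23.65
time: 24.85
[np.float64(-0.032), np.float64(-0.033), np.float64(-0.033), np.float64(-0.028), np.float64(-0.022), np.float64(-0.009)]
handle stand -0.13807900651168634 -0.05211345310249247 [220 170   9   7  38]
```

Lamp within about 0.035 rad, trolley at y = -52 mm, and held since 14.5 s. Handing in.

```bash
python3 -c "
from rig import robot
print(robot.hand_in())"
```

```text
the job is handed in; nothing more can be done
None
```

I handed the job in with the latch fully up, the trolley released about 2 mm from the dish's middle, and the lamp within about 0.035 rad of plumb for over ten seconds; the hand-in returned no verdict.

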